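# Put the pocket book on display and lower the case's lid

## Robot

A 6-joint arm with a two-finger parallel gripper is mounted at the origin on the work surface. World frame = base frame: x ahead of the robot, y to its left, z up, the work surface at z = 0. Lengths are in m, angles in rad, forces in N, time in s.
With the tool pointing down it reaches from about 0.375 to 0.9 m from the base axis. Payload 3.1 kg.
Tool frame: the origin (TCP) lies between the finger pads; the fingertips stand 17 mm ahead of it and the grasp point (between the pads) lies 2 mm behind it; z points along the fingers, y is the line along which they close (so a half turn about z gives the same grasp; the last joint's range is limited). The gripper opens to 85 mm and grips with 20 to 120 N. Pads are 22 mm wide; open, the fingers measure 114 mm over their backs; the gripper's body (76 mm by 85 mm) begins 54 mm behind the grasp point. The pads swing forward as they close: fully open they stand 13 mm farther back than shut.
Start: joints at [1.163, 0.527, 1.433, -0, 1.181, -0.178], TCP at [0.142, 0.609, 0.248] pointing down, gripper open.
Joint ranges: [-3.08, 3.08], [-0.75, 2.2], [0.22, 2.44], [-1.43, 4.57], [0, 2.65], [-2.85, 2.85]. Speed limits (rad/s): [2.79, 2.79, 3.14, 3.14, 3.14, 3.14].

## Interface

Orientations are given as a unit quaternion [x, y, z, w].
In Python, from station import sense, vision, order gives the robot as it stands.
- The arm moves only by the shell command python3 -m crank 'ROWS' [OPENING] [FORCE]. ROWS is JSON, a list of rows, each an object with "dp": the shift along the world's x, y, z in units of 30 mm (1.0 is 30 mm), a list of three; "angular": the turn, a rotation vector about the world's x, y, z in degrees, a list of three. In form: [{"dp": [dx, dy, dz], "angular": [ax, ay, az]}, ...]. A call has 1 to 20 rows; each row shifts and turns the commanded pose from where the row before left it; what a row does not reach is not made up. A row lasts 1/10 s, in which the tool goes at most 50 mm and 8.59 degrees, less where a joint would pass 70% of its speed; a pose out of reach is approached as far as the arm can. A call is refused whole if a number of a shift passes 1 or a number of a turn 8.59, either way. A call with a gripper value outside its range is refused whole. OPENING is the closure, from 0 (fully open) to 1 (shut), set as the call begins (- or left out, the last holds). The fingers move at their own pace and stop on an object; FORCE is the grip in N (left out, the last holds). Time passes only in rows, so rows that do not move let the fingers close. It gives the time, the measured TCP pose, the force, the opening and the grip force at its end, in the units of the state.
- sense(): the state, without advancing time (a new reading comes with each control period).
- vision.snapshot(name): name is "scene" or "side" or "wrist"; returns a dict with "image" (400x640x3 uint8, blue, green, red), "range_z" (400x640 float32, m along the optical axis (not along the pixel's ray), 0 where there is no reading), "mtx" (3x3 intrinsics, pixels), "dist" ([k1, k2, p1, p2, k3] as OpenCV has them; the pictures are not rectified), "pose" (4x4, takes a point from camera to world coordinates); the wrist camera has in their place "mount" (4x4, takes a point from camera to tool coordinates, whose origin is the TCP and whose axes are the flange's). Camera axes: x right, y down, z forward; pixel columns grow to the right and rows downward; lengths in m; the calibration is good to about 2 mm. A picture is of the moment at which its call begins: read the wrist's pose just before it.
- order.sign_off(): hands the job in; it is judged then, once.
The state is a dict: "t": time; "q": joint angles; "qd": joint speeds; "tau": joint torques, N m; "tcp_pos": TCP position; "tool_rot": TCP orientation; "force": force on the tool from outside, world axes, zero at the start; "ft_torque": the same for the moment, N m; "finger_gap": opening from 0.0 (shut) to 1.0 (fully open); "gripper_force": force on a finger pad.
Only numpy, scipy, OpenCV 4.12 (cv2) and the standard library are available. Lean on these libraries where they do the work, as an engineer would, in place of code of your own. Each camera call takes 0.05 s, during which the arm holds its last target. There are 200 camera calls.

## Task

Lay the slim pocket book flat in the empty half of the glass-topped display case, beside the glass dome. Then lower the case's lid gently all the way shut and let go; it stays up by itself only near upright, so do not let it drop, and mind the lamp that hangs just above the raised bar. Leave the dome, the spectacle case, the mug and the hand lens where they are.

Things in the scene. Friction and masses are not known exactly. Their poses are not given: they have to be found in the camera images.
- book: slim closed pocket book with dark reddish-brown covers and pale page edges, loose, lying flat on the table left or right of the case: 120 mm long (its x), 58 mm wide (its y), 24 mm thick, 140 g; told from the spectacle case (longer, rounded, with a brass seam) by its shape. Origin at the centre of its underside; z up.
- case: dark wooden display case, fixed: 180 mm deep (its x, pointing away from the robot), 300 mm wide (its y), rim 60 mm high, walls and floor 8 mm thick, lined grey. Origin at the centre of its underside, z up. The dome stands in its +y half; its -y half is empty.
- case_floor (a point): centre of the case's inner floor (284 by 164 mm inside), 8 mm above the table; axes as the case's.
- lamp (a point): centre of the underside of the case's fixed brass lamp head, 405 mm above the table: 35 mm (case x) by 180 mm (case y), 20 mm thick, held by a 12 mm post 180 mm behind the case's middle. It hangs 120 mm above the raised bar, so the gripper reaches that bar only leaning back towards the case's front, about 40 degrees from vertical.
- lid (a joint): angle of the lid in rad: 0 shut on the rim, 1.57 upright, 1.8 leaning back on its stop. It starts near upright. A weak friction hinge holds it between about 1.35 and 1.8; lower than that it falls shut unless held. 450 g.
- lid_hinge (a point): middle of the lid's hinge line, on top of the case's far (+x) rim, 60 mm above the table; the hinge runs along the case's y. Axes turn with the lid: -x points from the hinge to the free edge, z is normal to the outer face. The lid is a wooden frame 22 mm wide, 14 mm thick, with a clear pane, 180 by 300 mm.
- lid_bar (a point): centre of the lid's round brass bar, 14 mm thick, 140 mm long, parallel to the hinge, carried 45 mm beyond the free edge by two 10 mm arms 65 mm either side of its middle, free all round in between: 225 mm from the hinge along the lid and 7 mm up from the lid's underside. Axes as the hinge's.
- dome: clear glass dome paperweight, loose, standing in the +y half of the case: 70 mm across, 32 mm high. Origin at the centre of its underside.
- specs: dark rounded spectacle case with a brass seam, loose, on the other side of the display case from the book: 160 mm (x) by 62 mm by 38 mm high. Origin at the centre of its underside.
- mug: white mug, loose, 80 mm across, 90 mm high, at the back left of the table. Origin at the centre of its underside.
- lens: hand lens lying flat at the back right of the table: brass ring 80 mm across, 12 mm thick, wooden handle reaching 138 mm from the ring's centre along its -x. Origin under the ring's centre.

How it is judged:
On the way, in this order (a step that is already met when the one before it is completed fails the run):
1. the book lies flat in the empty half of the case and is let go, with the lid still raised (z of book in the frame of case_floor between -0.008 and 0.008 m and angle between book's own z axis and vertical below 0.1 rad and x of book in the frame of case_floor between -0.055 and 0.055 m and y of book in the frame of case_floor between -0.115 and 0 m and contact force between the fingers and book below 0.1 N and value of joint lid above 1.2 rad), for 0.2 s.
2. the lid is fully shut (value of joint lid below 0.03 rad), for 0.2 s.
At the end, for the whole second after the job is handed in: The lid is shut (within 0.03 rad) and the book lies still and flat (within 0.1 rad) on the case's floor (within 8 mm), its middle in the half away from the dome (value of joint lid below 0.03 rad and z of book in the frame of case_floor between -0.008 and 0.008 m and angle between book's own z axis and vertical below 0.1 rad and x of book in the frame of case_floor between -0.055 and 0.055 m and y of book in the frame of case_floor between -0.115 and 0 m and linear speed of book below 0.02 m/s); the robot touches nothing.
It fails at once if the lid drops: it swings shut faster than 1.5 rad/s (a fall of about 6 mm at its edge) (velocity of joint lid below -1.5 rad/s).
It fails at once if the book is dropped: it moves faster than 0.6 m/s (a fall of about 18 mm) with no finger on it (linear speed of book above 0.6 m/s and contact force between the fingers and book below 0.1 N).
It fails at once if the dome, the spectacle case, the mug or the hand lens is moved by more than 20 mm (distance of any of dome, specs, mug, lens from where it was at the start of the episode above 0.02 m).
It also fails if it takes over 72 s, if anything falls off the work surface, if the arm or the gripper's body presses on something with over 40 N, if the wrist force passes 120 N, or if a joint passes its speed limit or range.

## Working session

There is one attempt and no reset: what is moved stays moved. The work goes in short steps, Python scripts to look and compute and a shell command to move; the robot and the scene stay as the last step left them, time stands still between calls to the robot, and variables do not carry over. Pictures are saved under pics/ and viewed, at most 10 in all, crops included, and the job is handed in when it is done.

```bash
mkdir -p pics; ls
cat > h.py <<'E'
import numpy as np, cv2
from station import sense, vision, order
def cloud(s,T=None):
    z=s["range_z"]; h,w=z.shape
    u,v=np.meshgrid(np.arange(w),np.arange(h))
    p=cv2.undistortPoints(np.stack([u,v],-1).reshape(-1,1,2).astype(np.float64),np.array(s["mtx"]),np.array(s["dist"])).reshape(h,w,2)
    P=np.dstack([p*z[...,None],z,np.ones_like(z)])
    T=np.array(s["pose"]) if T is None else T
    return (P@T.T)[...,:3]
E
python3 - <<'E'
from h import *
for n in ("scene","side"):
    s=vision.snapshot(n); cv2.imwrite(f"pics/{n}0.png",s["image"]); np.savez(f"pics/{n}0.npz",P=cloud(s),img=s["image"],z=s["range_z"])
    print(n,np.round(s["pose"],3).tolist())
print(sense())
E
```

```text
pics
scene [[0.994, -0.08, 0.074, 0.497], [-0.109, -0.771, 0.628, -0.66], [0.006, -0.632, -0.775, 1.061], [0.0, 0.0, 0.0, 1.0]]
side [[-0.909, -0.259, 0.327, 0.209], [-0.417, 0.587, -0.694, 0.801], [-0.012, -0.767, -0.641, 0.952], [0.0, 0.0, 0.0, 1.0]]
{'t': 0.1, 'q': array([ 1.16249758e+00,  5.28366304e-01,  1.43374588e+00, -3.72015699e-05,
        1.18142881e+00, -1.78508127e-01]), 'qd': array([-2.13714955e-04, -6.73749207e-04, -4.21601595e-03,  8.55263921e-05,
       -4.57971564e-04,  2.14249986e-06]), 'tau': array([-4.66736619e-04, -4.43303132e+01, -1.78587377e+01, -2.21661817e-04,
        3.85208696e-03, -1.56018835e-06]), 'tcp_pos': array([0.14210043, 0.60801089, 0.24744469]), 'tool_rot': array([ 1.14635603e-01,  9.93407132e-01, -9.37513179e-04, -2.65274826e-04]), 'force': array([ 0.31709626, -0.61888012, -0.75679392]), 'ft_torque': array([-0.02119144,  0.00785596, -0.02340907]), 'gripper_force': 0.0, 'finger_gap': 0.9945687140538063}
```

View pics/scene0.png

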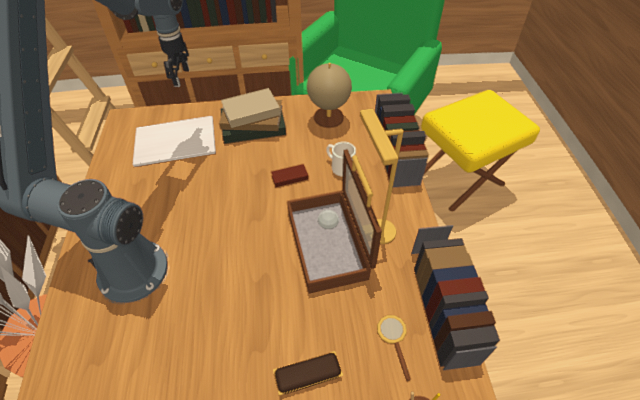

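View pics/side0.png

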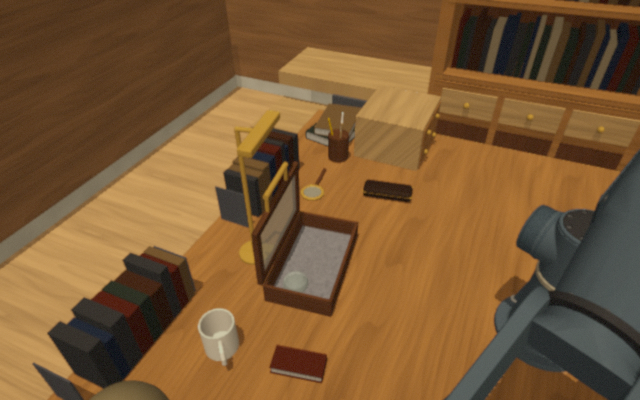

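The scene view shows the book at about (290,176), left of the case. The case is at about (335,240) with the dome at (328,218), and the lid is upright with the lamp head over it at about (378,136). The side view shows the book at (299,363), the raised bar at about (277,186) and the lamp at (262,133).

Run:
```python
from h import *
D={n:np.load(f"pics/{n}0.npz") for n in ("scene","side")}
box={"scene":(260,150,320,200),"side":(255,335,340,390)}
for n,d in D.items():
    P,img=d["P"],d["img"].astype(int); z=d["z"]
    print(n,"valid",(z>0).mean())
    x0,y0,x1,y1=box[n]
    m=np.zeros(z.shape,bool); m[y0:y1,x0:x1]=1
    m&=(P[...,2]>.018)&(P[...,2]<.032)&(z>0)
    n_,lab,st,_=cv2.connectedComponentsWithStats(m.astype(np.uint8)); k=1+st[1:,4].argmax(); m=lab==k
    Q=P[m]; r=cv2.minAreaRect((Q[:,:2]*1000).astype(np.float32)); print("book",r,Q[:,2].mean(),len(Q))
    # rim: points z in .055-.064
    near=(abs(P[...,0]-.6)<.25)&(abs(P[...,1])<.35)&(z>0)
    m=near&(abs(P[...,2]-.060)<.004)&(img[...,2]<120)
    n_,lab,st,_=cv2.connectedComponentsWithStats(m.astype(np.uint8)); 
    for k in 1+np.argsort(-st[1:,4])[:3]:
        Q=P[lab==k]; print("rim",st[k],cv2.minAreaRect((Q[:,:2]*1000).astype(np.float32)))
    # yellow brass high
    hsv=cv2.cvtColor(d["img"],cv2.COLOR_BGR2HSV)
    br=(hsv[...,0]>15)&(hsv[...,0]<32)&(hsv[...,1]>130)&(z>0)
    for a,b in ((.24,.34),(.38,.45)):
        m=br&(P[...,2]>a)&(P[...,2]<b)&near.astype(bool)
        n_,lab,st,_=cv2.connectedComponentsWithStats(m.astype(np.uint8))
        for k in 1+np.argsort(-st[1:,4])[:2]:
            Q=P[lab==k]; print("brass",a,st[k],np.round(Q.min(0),3),np.round(Q.max(0),3),np.round(Q.mean(0),3),cv2.minAreaRect((Q[:,:2]*1000).astype(np.float32)))
    # floor of case
    m=near&(abs(P[...,2]-.008)<.003)&(hsv[...,1]<60)
    n_,lab,st,_=cv2.connectedComponentsWithStats(m.astype(np.uint8)); k=1+st[1:,4].argmax(); Q=P[lab==k]
    print("floor",st[k],Q[:,2].mean(),cv2.minAreaRect((Q[:,:2]*1000).astype(np.float32)))
```

```text
scene valid 0.99601171875
book ((485.9620361328125, 322.6300048828125), (120.3962631225586, 63.86486053466797), 11.885180473327637) 0.024457355159030515 468
rim [340 192  32  79 243] ((667.9354248046875, 41.92753601074219), (14.949418067932129, 291.1234130859375), 7.2044501304626465)
rim [429 300   5  14  17] ((829.5598754882812, -229.646728515625), (2.300766706466675, 37.23200607299805), 1.536063551902771)
rim [439 337   5  15  16] ((829.5128784179688, -331.7408447265625), (1.1154625415802002, 35.2956428527832), 2.38196063041687)
brass 0.24 [352 155  21  52 297] [ 0.658 -0.022  0.242] [0.689 0.115 0.296] [0.674 0.036 0.284] ((673.2388916015625, 46.46143341064453), (14.216028213500977, 138.2989501953125), 8.444222450256348)
brass 0.24 [389 164   8  19  87] [0.753 0.05  0.24 ] [0.765 0.062 0.311] [0.758 0.055 0.277] ((757.7367553710938, 54.75129699707031), (9.727787017822266, 12.144609451293945), 67.60513305664062)
brass 0.38 [ 360  109   44   57 1096] [ 0.673 -0.041  0.38 ] [0.765 0.139 0.429] [0.707 0.04  0.421] ((724.7836303710938, 52.30952072143555), (81.82279968261719, 179.757369
[... 758 characters left out ...]
.02   0.24 ] [0.689 0.121 0.294] [0.672 0.06  0.281] ((674.2732543945312, 50.273651123046875), (14.03178882598877, 142.6798858642578), 7.7822089195251465)
brass 0.24 [238 157  10  34 162] [0.753 0.056 0.24 ] [0.765 0.07  0.34 ] [0.758 0.065 0.292] ((757.3694458007812, 64.6207275390625), (13.204279899597168, 11.288619041442871), 51.361690521240234)
brass 0.38 [ 234  110   46   49 1058] [ 0.674 -0.035  0.381] [0.765 0.146 0.429] [0.705 0.066 0.42 ] ((724.59130859375, 58.430908203125), (80.71592712402344, 181.53211975097656), 7.517857551574707)
floor [ 276  227   74   71 2601] 0.008097404410108512 ((591.1526489257812, 17.114212036132812), (151.84912109375, 246.3814697265625), 8.251272201538086)
```

The measurements agree with the given sizes:

| Item | Centre (mm) | Other |
|---|---|---|
| Book | (487, 323) | 12° yaw, top at 24 mm |
| Case | (583, 37) | 7.8° yaw |
| Bar | (674, 49) | z about 286 mm |

Next I move above the book.

```bash
python3 -m crank '[{"dp":[0.96,-0.79,-0.36],"angular":[0,0,2.1]},{"dp":[0.96,-0.79,-0.36],"angular":[0,0,2.1]},{"dp":[0.96,-0.79,-0.36],"angular":[0,0,2.1]},{"dp":[0.96,-0.79,-0.36],"angular":[0,0,2.1]},{"dp":[0.96,-0.79,-0.36],"angular":[0,0,2.1]},{"dp":[0.96,-0.79,-0.36],"angular":[0,0,2.1]},{"dp":[0.96,-0.79,-0.36],"angular":[0,0,2.1]},{"dp":[0.96,-0.79,-0.36],"angular":[0,0,2.1]},{"dp":[0.96,-0.79,-0.36],"angular":[0,0,2.1]},{"dp":[0.96,-0.79,-0.36],"angular":[0,0,2.1]},{"dp":[0.96,-0.79,-0.36],"angular":[0,0,2.1]},{"dp":[0.96,-0.79,-0.36],"angular":[0,0,2.1]},{"dp":[0,0,0],"angular":[0,0,0]},{"dp":[0,0,0],"angular":[0,0,0]}]' 0
cat >> h.py <<'E'
from scipy.spatial.transform import Rotation as R
def pose():
    s=sense(); r=R.from_quat(s["tool_rot"]).as_matrix()
    print("t",round(s["t"],2),"tcp",np.round(s["tcp_pos"]*1000,1),"y-yaw",round(np.degrees(np.arctan2(r[1,1],r[0,1])),1),"z",np.round(r[:,2],3),"F",np.round(s["force"],1),"gap",round(s["finger_gap"],3),"g",round(s["gripper_force"],1),"q",np.round(s["q"],2))
    T=np.eye(4); T[:3,:3]=r; T[:3,3]=s["tcp_pos"]; return T
E
python3 - <<'E'
from h import *
T=pose(); s=vision.snapshot("wrist"); cv2.imwrite("pics/w1.png",s["image"])
P=cloud(s,T@np.array(s["mount"])); z=s["range_z"]; im=s["image"].astype(int)
m=(abs(P[...,2]-.024)<.006)&(z>.05)&(np.hypot(P[...,0]-.487,P[...,1]-.323)<.09)
n_,lab,st,_=cv2.connectedComponentsWithStats(m.astype(np.uint8)); k=1+st[1:,4].argmax()
Q=P[lab==k]; print(st[k],cv2.minAreaRect((Q[:,:2]*1000).astype(np.float32)),Q[:,2].mean())
E
```

```text
t: 1.5
tcp_pos: [0.4879, 0.3233, 0.118]
tool_rot: [-0.104, 0.995, -0.0, -0.001]
force: [0.0, 0.0, -0.6]
finger_gap: 1.001
gripper_force: 0.0
t 1.5 tcp [487.9 323.3 118. ] y-yaw 101.9 z [-0.002 -0.    -1.   ] F [ 0.   0.  -0.6] gap 1.001 g 0.0 q [ 0.39  0.65  1.64  0.    0.85 -1.38]
[  275   119    86   159 12752] ((488.3579406738281, 323.98699951171875), (120.4651107788086, 58.31877517700195), 12.277091979980469) 0.023374681670703053
```

The wrist camera confirms the book at (488, 324), 12.3° yaw. I descend and grip.

```bash
python3 -m crank '[{"dp":[0,0,-0.8],"angular":[0,0,0.3]},{"dp":[0,0,-0.8],"angular":[0,0,0]},{"dp":[0,0,-0.8],"angular":[0,0,0]},{"dp":[0,0,-0.55],"angular":[0,0,0]},{"dp":[0,0,-0.25],"angular":[0,0,0]},{"dp":[0,0,0],"angular":[0,0,0]},{"dp":[0,0,0],"angular":[0,0,0]}]' 0 && python3 -m crank '[{"dp":[0,0,0],"angular":[0,0,0]},{"dp":[0,0,0],"angular":[0,0,0]},{"dp":[0,0,0],"angular":[0,0,0]},{"dp":[0,0,0],"angular":[0,0,0]},{"dp":[0,0,0],"angular":[0,0,0]},{"dp":[0,0,0],"angular":[0,0,0]},{"dp":[0,0,0],"angular":[0,0,0]},{"dp":[0,0,0],"angular":[0,0,0]}]' 1 40
```

```text
t: 2.25
tcp_pos: [0.4878, 0.3249, 0.0235]
tool_rot: [-0.108, 0.994, 0.0, 0.0]
force: [0.8, 0.1, -1.0]
finger_gap: 1.002
gripper_force: 0.0
t: 3.05
tcp_pos: [0.4885, 0.3245, 0.0239]
tool_rot: [-0.107, 0.994, 0.0, 0.001]
force: [-1.7, 0.6, 5.6]
finger_gap: 0.667
gripper_force: 44.3
```

```bash
python3 -m crank '[{"dp":[0,0,0.3],"angular":[0,0,0]},{"dp":[0,0,0.8],"angular":[0,0,0]},{"dp":[0,0,0.8],"angular":[0,0,0]},{"dp":[0,0,0.8],"angular":[0,0,0]},{"dp":[0.22,-0.6,0.8],"angular":[0,0,-0.3]},{"dp":[0.22,-0.86,0.5],"angular":[0,0,-0.3]},{"dp":[0.22,-0.86,0],"angular":[0,0,-0.3]},{"dp":[0.22,-0.86,0],"angular":[0,0,-0.3]},{"dp":[0.22,-0.86,0],"angular":[0,0,-0.3]},{"dp":[0.22,-0.86,0],"angular":[0,0,-0.3]},{"dp":[0.22,-0.86,0],"angular":[0,0,-0.3]},{"dp":[0.22,-0.86,0],"angular":[0,0,-0.3]},{"dp":[0.22,-0.86,0],"angular":[0,0,-0.3]},{"dp":[0.22,-0.86,0],"angular":[0,0,-0.3]},{"dp":[0.22,-0.86,0],"angular":[0,0,-0.3]},{"dp":[0.22,-0.86,0],"angular":[0,0,-0.3]},{"dp":[0.22,-0.86,0],"angular":[0,0,-0.3]},{"dp":[0.22,-0.86,0],"angular":[0,0,-0.3]},{"dp":[0,0,0],"angular":[0,0,-0.3]},{"dp":[0,0,0],"angular":[0,0,0]}]'
python3 - <<'E'
from h import *
T=pose(); s=vision.snapshot("wrist"); cv2.imwrite("pics/w2.png",s["image"])
P=cloud(s,T@np.array(s["mount"])); np.save("pics/w2.npy",P)
a=vision.snapshot("scene"); b=vision.snapshot("side")
cv2.imwrite("pics/both2.png",np.hstack([a["image"][80:330,200:520],b["image"][80:330,160:480]]))
for nm,s in (("scene",a),("side",b)):
    P=cloud(s); near=(abs(P[...,0]-.6)<.2)&(abs(P[...,1])<.3)
    hs=cv2.cvtColor(s["image"],cv2.COLOR_BGR2HSV)
    m=near&(abs(P[...,2]-.06)<.004)&(s["image"][...,2]<120)
    n_,lab,st,_=cv2.connectedComponentsWithStats(m.astype(np.uint8)); k=1+st[1:,4].argmax()
    Q=P[lab==k]; print(nm,"rim",cv2.minAreaRect((Q[:,:2]*1000).astype(np.float32)))
E
```

```text
t: 5.05
tcp_pos: [0.5798, -0.0297, 0.1427]
tool_rot: [-0.067, 0.998, 0.0, -0.0]
force: [-0.2, 0.9, -2.2]
finger_gap: 0.672
gripper_force: 43.5
t 5.05 tcp [579.8 -29.7 142.7] y-yaw 97.7 z [-0.001  0.001 -1.   ] F [-0.2  0.9 -2.2] gap 0.672 g 43.5 q [-0.24  0.61  1.64  0.    0.9  -1.95]
scene rim ((670.3265380859375, 25.098487854003906), (14.770560264587402, 259.32855224609375), 7.101726531982422)
side rim ((583.3855590820312, 39.30494689941406), (181.01531982421875, 299.0929260253906), 8.386948585510254)
```

View pics/both2.png

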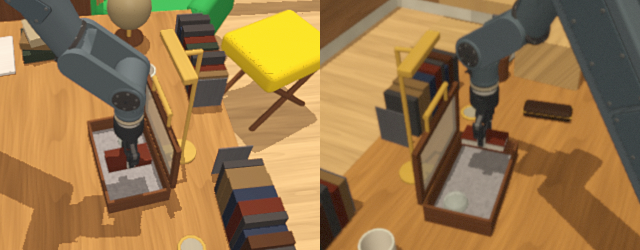

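View pics/w2.png

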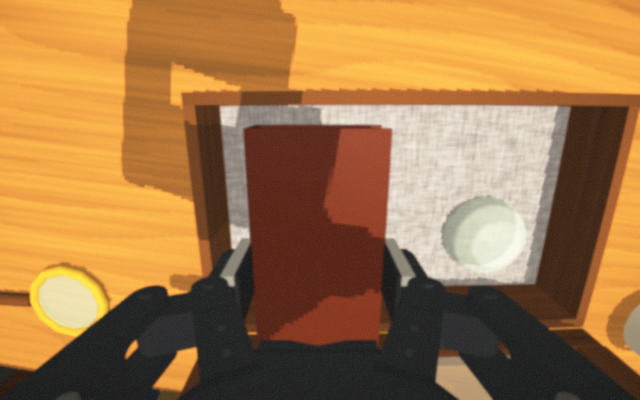

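The wrist view shows the book aligned over the empty half, with its cover spanning about (245–390, 125–345). The lens is at the left and the dome is clear at (484,234). The arm is clear of the lid and lamp, so I lower the book.

```bash
python3 -m crank '[{"dp":[0,-0.1,-0.7],"angular":[0,0,0]},{"dp":[0,0,-0.8],"angular":[0,0,0]},{"dp":[0,0,-0.8],"angular":[0,0,0]},{"dp":[0,0,-0.7],"angular":[0,0,0]},{"dp":[0,0,-0.35],"angular":[0,0,0]},{"dp":[0,0,-0.15],"angular":[0,0,0]},{"dp":[0,0,0],"angular":[0,0,0]},{"dp":[0,0,0],"angular":[0,0,0]}]'
```

```text
t: 6.0
tcp_pos: [0.581, -0.0322, 0.0386]
tool_rot: [-0.068, 0.998, -0.0, 0.001]
force: [-0.1, -1.2, -1.4]
finger_gap: 0.666
gripper_force: 43.4
```

```bash
python3 -m crank '[{"dp":[0,0,-0.1],"angular":[0,0,0]},{"dp":[0,0,-0.07],"angular":[0,0,0]},{"dp":[0,0,0],"angular":[0,0,0]},{"dp":[0,0,0],"angular":[0,0,0]}]'
```

```text
t: 6.4
tcp_pos: [0.5804, -0.0323, 0.0328]
tool_rot: [-0.068, 0.998, -0.0, 0.0]
force: [0.4, -0.6, -1.3]
finger_gap: 0.667
gripper_force: 43.4
```

```bash
python3 -m crank '[{"dp":[0,0,0],"angular":[0,0,0]},{"dp":[0,0,0],"angular":[0,0,0]},{"dp":[0,0,0],"angular":[0,0,0]},{"dp":[0,0,0],"angular":[0,0,0]},{"dp":[0,0,0],"angular":[0,0,0]},{"dp":[0,0,0],"angular":[0,0,0]},{"dp":[0,0,0.3],"angular":[0,0,0]},{"dp":[0,0,0.8],"angular":[0,0,0]},{"dp":[0,0,0.9],"angular":[0,0,0]},{"dp":[0,0,0.9],"angular":[0,0,0]},{"dp":[0,0,0.9],"angular":[0,0,0]},{"dp":[-0.5,0,0.8],"angular":[0,0,0]},{"dp":[-0.8,0.2,0.8],"angular":[0,0,0]},{"dp":[-0.8,0.2,0],"angular":[0,0,0]},{"dp":[-0.8,0.2,0],"angular":[0,0,0]},{"dp":[0,0,0],"angular":[0,0,0]}]' 0
python3 - <<'E'
from h import *
T=pose(); s=vision.snapshot("side"); P=cloud(s); im=s["image"]; cv2.imwrite("pics/side3.png",im)
# book top at z=.032 within case
h=cv2.cvtColor(im,cv2.COLOR_BGR2HSV)
m=(abs(P[...,2]-.032)<.005)&(abs(P[...,0]-.58)<.07)&(abs(P[...,1]+.035)<.06)
n_,lab,st,_=cv2.connectedComponentsWithStats(m.astype(np.uint8)); k=1+st[1:,4].argmax(); Q=P[lab==k]
print(cv2.minAreaRect((Q[:,:2]*1000).astype(np.float32)),Q[:,2].mean(),Q[:,2].std())
for n in ("scene","side"):
    s=vision.snapshot(n);P=cloud(s);h=cv2.cvtColor(s["image"],cv2.COLOR_BGR2HSV)
    m=(h[...,0]>15)&(h[...,0]<32)&(h[...,1]>130)&(abs(P[...,2]-.285)<.012)&(abs(P[...,0]-.675)<.03)&(abs(P[...,1]-.05)<.1)
    Q=P[m];print("bar",cv2.minAreaRect((Q[:,:2]*1000).astype(np.float32)),Q[:,2].max())
    m=(h[...,0]>15)&(h[...,0]<32)&(h[...,1]>130)&(P[...,2]>.395)&(P[...,2]<.44)&(abs(P[...,0]-.69)<.035)&(abs(P[...,1]-.05)<.12)
    Q=P[m];print("lamp",cv2.minAreaRect((Q[:,:2]*1000).astype(np.float32)),Q[:,2].min(),Q[:,2].max())
E
```

```text
t: 8.0
tcp_pos: [0.4892, -0.0129, 0.1951]
tool_rot: [-0.069, 0.998, 0.001, -0.002]
force: [0.3, 0.5, -0.3]
finger_gap: 1.0
gripper_force: 0.0
t 8.0 tcp [489.2 -12.9 195.1] y-yaw 97.9 z [-0.004  0.001 -1.   ] F [ 0.3  0.5 -0.3] gap 1.0 g 0.0 q [-0.26  0.43  1.82  0.    0.9  -1.96]
((579.5616455078125, -30.213172912597656), (121.30555725097656, 63.50807189941406), 6.078802585601807) 0.031431625161181184 0.0017341970178274897
bar ((673.4071655273438, 44.693031311035156), (14.132457733154297, 136.28578186035156), 7.697072505950928) 0.2964630671076791
lamp ((704.3306884765625, 49.73422622680664), (40.74552536010742, 180.19387817382812), 7.862629413604736) 0.4052521910746456 0.42774117613011176
bar ((674.1080932617188, 51.38054656982422), (14.222277641296387, 142.65579223632812), 8.200885772705078) 0.2944181755324463
lamp ((704.303955078125, 55.19206237792969), (39.163490295410156, 181.09495544433594), 7.9655985832214355) 0.4034324894693794 0.42827539449606555
```

The book rests flat, with its top at 31–32 mm, and the lid hasn't moved. Next I turn the tool for the bar and lean it back 40°, with the fingers half closed.

```bash
python3 -m crank '[{"dp":[0,0.1,0.4],"angular":[0,0,-8.18]},{"dp":[0,0.1,0.4],"angular":[0,0,-8.18]},{"dp":[0,0.1,0.4],"angular":[0,0,-8.18]},{"dp":[0,0.1,0.4],"angular":[0,0,-8.18]},{"dp":[0,0.1,0.4],"angular":[0,0,-8.18]},{"dp":[0,0.1,0.4],"angular":[0,0,-8.18]},{"dp":[0,0.1,0.4],"angular":[0,0,-8.18]},{"dp":[0,0.1,0.4],"angular":[0,0,-8.18]},{"dp":[0,0.1,0.4],"angular":[0,0,-8.18]},{"dp":[0,0.1,0.4],"angular":[0,0,-8.18]},{"dp":[0,0.1,0.4],"angular":[0,0,-8.18]},{"dp":[0.6,0.1,0.24],"angular":[1.08,-7.93,0]},{"dp":[0.6,0.1,0.24],"angular":[1.08,-7.93,0]},{"dp":[0.6,0.1,0.24],"angular":[1.08,-7.93,0]},{"dp":[0.6,0.1,0.24],"angular":[1.08,-7.93,0]},{"dp":[0.6,0.1,0.24],"angular":[1.08,-7.93,0]},{"dp":[0,0,0],"angular":[0,0,0]},{"dp":[0,0,0],"angular":[0,0,0]}]' 0.45
python3 -c "
from h import *
T=pose(); b=np.array([.674,.0485,.287])
print('bar in tool mm',np.round(np.linalg.inv(T)@np.r_[b,1]*1000,1)); print(np.round(T[:3,:3],3).tolist())
s=vision.snapshot('wrist'); cv2.imwrite('pics/w4.png',s['image']); P=cloud(s,T@np.array(s['mount'])); h=cv2.cvtColor(s['image'],cv2.COLOR_BGR2HSV)
m=(h[...,0]>15)&(h[...,0]<32)&(h[...,1]>130)&(abs(P[...,2]-.287)<.014)&(abs(P[...,0]-.675)<.035)&(abs(P[...,1]-.05)<.1)
Q=P[m];print(m.sum());print('bar',cv2.minAreaRect((Q[:,:2]*1000).astype(np.float32)),Q.min(0),Q.max(0))
"
```

```text
t: 9.95
tcp_pos: [0.5836, 0.0335, 0.3624]
tool_rot: [0.618, 0.709, 0.257, 0.224]
force: [-0.0, 0.3, -0.2]
finger_gap: 0.548
gripper_force: 0.0
t 9.95 tcp [583.6  33.5 362.4] y-yaw 7.9 z [ 0.635  0.087 -0.768] F [-0.   0.3 -0.2] gap 0.548 g 0.0 q [-0.25  0.16  1.88  0.53  0.51 -0.78]
bar in tool mm [   2.6   21.9  116.6 1000. ]
[[-0.136, 0.76, 0.635], [0.991, 0.105, 0.087], [-0.001, 0.641, -0.768]]
3166
bar ((674.6306762695312, 48.244056701660156), (13.762060165405273, 140.11822509765625), 8.060142517089844) [ 0.65905611 -0.02143614  0.27311003] [0.69018948 0.11834544 0.29275778]
```

View pics/w4.png

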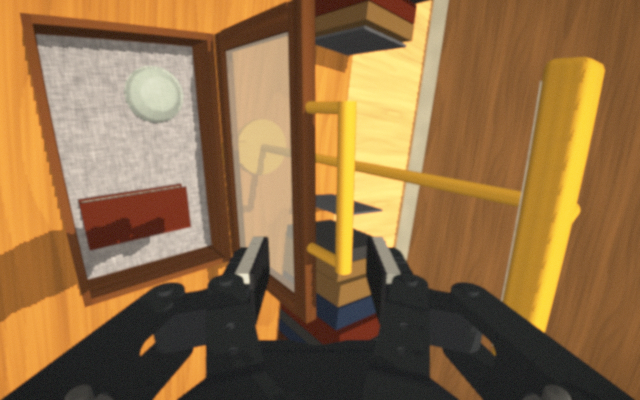

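The wrist view shows the bar as a vertical brass rod at about (347,190), between its two arms. The lamp head is on the right at about (570,190) and the book is flat in the case at (135,215). I centre on the bar and approach along the tool axis.

```bash
python3 -m crank '[{"dp":[0.3,0.04,0.24],"angular":[0,0,0]},{"dp":[0.26,0.04,0.23],"angular":[0,0,0]},{"dp":[0.41,0.06,-0.5],"angular":[0,0,0]},{"dp":[0.41,0.06,-0.5],"angular":[0,0,0]},{"dp":[0.41,0.06,-0.5],"angular":[0,0,0]},{"dp":[0,0,0],"angular":[0,0,0]},{"dp":[0,0,0],"angular":[0,0,0]}]' 
python3 -c "
from h import *
T=pose(); s=vision.snapshot('wrist'); P=cloud(s,T@np.array(s['mount'])); h=cv2.cvtColor(s['image'],cv2.COLOR_BGR2HSV)
m=(h[...,0]>15)&(h[...,0]<32)&(h[...,1]>130)&(abs(P[...,2]-.287)<.014)&(abs(P[...,0]-.675)<.035)&(abs(P[...,1]-.05)<.1)
Q=P[m];c,_,_=r=cv2.minAreaRect((Q[:,:2]*1000).astype(np.float32));print(r,Q[:,2].max())
b=np.array([c[0]/1000,c[1]/1000,Q[:,2].max()-.007])
print('bar in tool mm',np.round(np.linalg.inv(T)@np.r_[b,1]*1000,1), 'remaining world',b-T[:3,3])
"
```

```text
t: 10.7
tcp_pos: [0.6374, 0.0416, 0.3317]
tool_rot: [0.617, 0.709, 0.257, 0.225]
force: [-0.5, 0.3, 0.0]
finger_gap: 0.546
gripper_force: 0.0
t 10.7 tcp [637.4  41.6 331.7] y-yaw 7.9 z [ 0.636  0.087 -0.767] F [-0.5  0.3  0. ] gap 0.546 g 0.0 q [-0.21  0.28  1.81  0.53  0.44 -0.76]
((674.8199462890625, 47.854148864746094), (13.41657543182373, 140.46609497070312), 8.017513275146484) 0.2930404126065872
bar in tool mm [ 1.10e+00 -3.00e-01  5.94e+01  1.00e+03] remaining world [ 0.03739578  0.00621244 -0.04569804]
```

```bash
python3 -m crank '[{"dp":[0.41,0.06,-0.5],"angular":[0,0,0]},{"dp":[0.41,0.06,-0.5],"angular":[0,0,0]},{"dp":[0.41,0.06,-0.5],"angular":[0,0,0]},{"dp":[0,0,0],"angular":[0,0,0]},{"dp":[0,0,0],"angular":[0,0,0]}]' && python3 -m crank '[{"dp":[0,0,0],"angular":[0,0,0]},{"dp":[0,0,0],"angular":[0,0,0]},{"dp":[0,0,0],"angular":[0,0,0]},{"dp":[0,0,0],"angular":[0,0,0]},{"dp":[0,0,0],"angular":[0,0,0]},{"dp":[0,0,0],"angular":[0,0,0]}]' 1 25
python3 - <<'E'
from h import *
T=pose(); ex=np.array([np.cos(np.radians(7.9)),np.sin(np.radians(7.9))])
f=lambda t:np.array([-225*np.cos(t)+7*np.sin(t),225*np.sin(t)+7*np.cos(t)])
th=np.linspace(1.544,0,41)
d=np.diff([f(t) for t in th],axis=0)/30
for i,v in enumerate(d): print(i,np.round([v[0]*ex[0],v[0]*ex[1],v[1]],3))
E
```

```text
t: 11.25
tcp_pos: [0.6738, 0.047, 0.2875]
tool_rot: [0.617, 0.708, 0.258, 0.225]
force: [-0.9, 0.2, -0.4]
finger_gap: 0.55
gripper_force: 0.0
t: 11.85
tcp_pos: [0.6745, 0.047, 0.2879]
tool_rot: [0.617, 0.708, 0.258, 0.226]
force: [-0.7, 1.1, 5.2]
finger_gap: 0.152
gripper_force: 25.0
t 11.85 tcp [674.5  47.  287.9] y-yaw 7.9 z [ 0.639  0.087 -0.764] F [-0.7  1.1  5.2] gap 0.152 g 25.0 q [-0.18  0.39  1.78  0.61  0.35 -0.83]
0 [-0.287 -0.04  -0.004]
1 [-0.286 -0.04  -0.016]
2 [-0.286 -0.04  -0.027]
3 [-0.284 -0.039 -0.038]
4 [-0.283 -0.039 -0.049]
5 [-0.281 -0.039 -0.06 ]
6 [-0.278 -0.039 -0.071]
7 [-0.275 -0.038 -0.081]
8 [-0.272 -0.038 -0.092]
9 [-0.268 -0.037 -0.103]
10 [-0.264 -0.037 -0.113]
11 [-0.26  -0.036 -0.123]
12 [-0.255 -0.035 -0.133]
13 [-0.249 -0.035 -0.143]
14 [-0.244 -0.034 -0.153]
15 [-0.238 -0.033 -0.162]
16 [-0.231 -0.032 -0.171]
17 [-0.225 -0.031 -0.18 ]
18 [-0.218 -0.03  -0.189]
19 [-0.21  -0.029 -0.197]
20 [-0.203 -0.028 -0.205]
21 [-0.195 -0.027 -0.213]
22 [-0.186 -0.026 -0.22 ]
23 [-0.178 -0.025 -0.227]
24 [-0.169 -0.023 -0.234]
25 [-0.16  -0.022 -0.241]
26 [-0.15  -0.021 -0.247]
27 [-0.141 -0.02  -0.252]
28 [-0.131 -0.018 -0.258]
29 [-0.121 -0.017 -0.262]
30 [-0.111 -0.015 -0.267]
31 [-0.101 -0.014 -0.271]
32 [-0.09  -0.013 -0.275]
33 [-0.08  -0.011 -0.278]
34 [-0.069 -0.01  -0.281]
35 [-0.058 -0.008 -0.284]
36 [-0.047 -0.007 -0.286]
37 [-0.037 -0.005 -0.287]
38 [-0.025 -0.004 -0.288]
39 [-0.014 -0.002 -0.289]
```

```bash
python3 -m crank '[{"dp":[-0.29,-0.04,0],"angular":[-0.14,0.99,0]},{"dp":[-0.29,-0.04,-0.02],"angular":[-0.14,0.99,0]},{"dp":[-0.29,-0.04,-0.03],"angular":[-0.14,0.99,0]},{"dp":[-0.28,-0.04,-0.04],"angular":[-0.14,0.99,0]},{"dp":[-0.28,-0.04,-0.05],"angular":[-0.14,0.99,0]},{"dp":[-0.28,-0.04,-0.06],"angular":[-0.14,0.99,0]},{"dp":[-0.28,-0.04,-0.07],"angular":[-0.14,0.99,0]},{"dp":[-0.28,-0.04,-0.08],"angular":[-0.14,0.99,0]}]'
cat >> h.py <<'E'
def chk():
    T=pose(); g=T[:3,3]*1000-2*T[:3,2]; ex=np.array([np.cos(np.radians(7.9)),np.sin(np.radians(7.9))])
    d=g-np.array([672.6,47.5,60]); x=d[:2]@ex; print("case x",round(x,1),"z",round(d[2],1),"r",round(np.hypot(x,d[2]),1),"(225.1) theta",round(np.arctan2(d[2],-x)-np.arctan2(7,225),3))
E
python3 -c "
from h import *
chk()"
```

```text
t: 12.65
tcp_pos: [0.6066, 0.0373, 0.2775]
tool_rot: [0.631, 0.724, 0.208, 0.183]
force: [-0.9, 2.9, 7.0]
finger_gap: 0.149
gripper_force: 26.2
t 12.65 tcp [606.6  37.3 277.5] y-yaw 7.9 z [ 0.528  0.07  -0.846] F [-0.9  2.9  7. ] gap 0.149 g 26.2 q [-0.21  0.33  1.85  0.41  0.46 -0.66]
case x -67.9 z 219.2 r 229.4 (225.1) theta 1.239
```

```bash
python3 -m crank '[{"dp":[-0.27,-0.04,-0.09],"angular":[-0.14,0.99,0]},{"dp":[-0.27,-0.04,-0.1],"angular":[-0.14,0.99,0]},{"dp":[-0.26,-0.04,-0.11],"angular":[-0.14,0.99,0]},{"dp":[-0.26,-0.04,-0.12],"angular":[-0.14,0.99,0]},{"dp":[-0.26,-0.04,-0.13],"angular":[-0.14,0.99,0]},{"dp":[-0.25,-0.03,-0.14],"angular":[-0.14,0.99,0]},{"dp":[-0.24,-0.03,-0.15],"angular":[-0.14,0.99,0]},{"dp":[-0.24,-0.03,-0.16],"angular":[-0.14,0.99,0]},{"dp":[-0.23,-0.03,-0.17],"angular":[-0.14,0.99,0]},{"dp":[-0.22,-0.03,-0.18],"angular":[-0.14,0.99,0]}]'
python3 -c "
from h import *
chk()"
```

```text
t: 13.65
tcp_pos: [0.5305, 0.0266, 0.2352]
tool_rot: [0.645, 0.74, 0.143, 0.126]
force: [-0.0, -1.2, 1.1]
finger_gap: 0.155
gripper_force: 26.4
t 13.65 tcp [530.5  26.6 235.2] y-yaw 7.9 z [ 0.371  0.049 -0.928] F [-0.  -1.2  1.1] gap 0.155 g 26.4 q [-0.23  0.32  1.95  0.26  0.53 -0.58]
case x -144.4 z 177.1 r 228.5 (225.1) theta 0.856
```

```bash
python3 -m crank '[{"dp":[-0.22,-0.03,-0.19],"angular":[-0.14,0.99,0]},{"dp":[-0.21,-0.03,-0.2],"angular":[-0.14,0.99,0]},{"dp":[-0.2,-0.03,-0.2],"angular":[-0.14,0.99,0]},{"dp":[-0.2,-0.03,-0.21],"angular":[-0.14,0.99,0]},{"dp":[-0.19,-0.03,-0.22],"angular":[-0.14,0.99,0]},{"dp":[-0.18,-0.02,-0.23],"angular":[-0.14,0.99,0]},{"dp":[-0.17,-0.02,-0.23],"angular":[-0.14,0.99,0]},{"dp":[-0.16,-0.02,-0.24],"angular":[-0.14,0.99,0]},{"dp":[-0.15,-0.02,-0.25],"angular":[-0.14,0.99,0]},{"dp":[-0.14,-0.02,-0.25],"angular":[-0.14,0.99,0]}]'
python3 -c "
from h import *
chk()"
```

```text
t: 14.65
tcp_pos: [0.476, 0.0192, 0.1685]
tool_rot: [0.653, 0.75, 0.077, 0.069]
force: [-1.3, -2.4, 1.4]
finger_gap: 0.152
gripper_force: 26.5
t 14.65 tcp [476.   19.2 168.5] y-yaw 7.9 z [ 0.205  0.026 -0.978] F [-1.3 -2.4  1.4] gap 0.152 g 26.5 q [-0.24  0.41  2.02  0.15  0.52 -0.5 ]
case x -199.1 z 110.5 r 227.7 (225.1) theta 0.475
```

```bash
python3 -m crank '[{"dp":[-0.13,-0.02,-0.26],"angular":[-0.14,0.99,0]},{"dp":[-0.12,-0.02,-0.26],"angular":[-0.14,0.99,0]},{"dp":[-0.11,-0.02,-0.27],"angular":[-0.14,0.99,0]},{"dp":[-0.1,-0.01,-0.27],"angular":[-0.14,0.99,0]},{"dp":[-0.09,-0.01,-0.28],"angular":[-0.14,0.99,0]},{"dp":[-0.08,-0.01,-0.28],"angular":[-0.14,0.99,0]},{"dp":[-0.07,-0.01,-0.28],"angular":[-0.14,0.99,0]},{"dp":[-0.06,-0.01,-0.28],"angular":[-0.14,0.99,0]},{"dp":[-0.05,-0.01,-0.28],"angular":[-0.14,0.99,0]},{"dp":[-0.03,0,-0.28],"angular":[-0.14,0.99,0]},{"dp":[0,0,0],"angular":[0,0,0]},{"dp":[0,0,0],"angular":[0,0,0]}]'
python3 -c "
from h import *
chk()"
```

```text
t: 15.85
tcp_pos: [0.4506, 0.0158, 0.0865]
tool_rot: [0.656, 0.754, 0.012, 0.012]
force: [-1.3, -1.4, -2.1]
finger_gap: 0.152
gripper_force: 27.0
t 15.85 tcp [450.6  15.8  86.5] y-yaw 7.9 z [ 0.034  0.002 -0.999] F [-1.3 -1.4 -2.1] gap 0.152 g 27.0 q [-0.22  0.59  2.02  0.02  0.5  -0.37]
case x -224.3 z 28.5 r 226.1 (225.1) theta 0.095
```

```bash
python3 -m crank '[{"dp":[0,0,-0.18],"angular":[0,0.5,0]},{"dp":[0,0,-0.18],"angular":[0,0.5,0]},{"dp":[0,0,-0.15],"angular":[0,0.5,0]},{"dp":[0,0,-0.08],"angular":[0,0,0]},{"dp":[0,0,-0.06],"angular":[0,0,0]},{"dp":[0,0,0],"angular":[0,0,0]},{"dp":[0,0,0],"angular":[0,0,0]}]'
python3 -c "
from h import *
chk()"
```

```text
t: 16.55
tcp_pos: [0.4492, 0.0157, 0.0669]
tool_rot: [0.656, 0.754, 0.002, 0.001]
force: [-3.6, -6.1, -1.6]
finger_gap: 0.147
gripper_force: 27.4
t 16.55 tcp [449.2  15.7  66.9] y-yaw 7.9 z [ 0.005  0.002 -1.   ] F [-3.6 -6.1 -1.6] gap 0.147 g 27.4 q [-0.22  0.64  2.01  0.01  0.48 -0.36]
case x -225.6 z 8.9 r 225.8 (225.1) theta 0.008
```

```bash
python3 -m crank '[{"dp":[0,0,-0.05],"angular":[0,0,0]},{"dp":[0,0,-0.05],"angular":[0,0,0]},{"dp":[0,0,0],"angular":[0,0,0]},{"dp":[0,0,0],"angular":[0,0,0]},{"dp":[0,0,0],"angular":[0,0,0]}]'
python3 -c "
from h import *
chk()
s=vision.snapshot('side'); P=cloud(s)
m=(abs(P[...,0]-.583)<.09)&(abs(P[...,1]-.037)<.15)&(s['image'][...,2]<110)&(P[...,2]>.06)&(P[...,2]<.12)
print(m.sum(),np.percentile(P[m][:,2],[5,25,50,75,95]))
A=np.c_[P[m][:,0],P[m][:,1],np.ones(m.sum())];print(np.linalg.lstsq(A,P[m][:,2],rcond=None)[0])"
```

```text
t: 17.05
tcp_pos: [0.4492, 0.0157, 0.0657]
tool_rot: [0.656, 0.755, 0.003, 0.002]
force: [-6.6, -4.8, 16.9]
finger_gap: 0.148
gripper_force: 29.2
t 17.05 tcp [449.2  15.7  65.7] y-yaw 8.0 z [ 0.006  0.002 -1.   ] F [-6.6 -4.8 16.9] gap 0.148 g 29.2 q [-0.22  0.64  2.01  0.01  0.48 -0.36]
case x -225.7 z 7.7 r 225.8 (225.1) theta 0.003
592 [0.06313103 0.07130613 0.07328283 0.07444263 0.07619255]
[ 0.00338659 -0.02032514  0.07243571]
```

The upward force of 17 N and the level frame at 73–74 mm show the lid is seated on the rim. I release it and retreat straight up.

```bash
python3 -m crank '[{"dp":[0,0,0],"angular":[0,0,0]},{"dp":[0,0,0],"angular":[0,0,0]},{"dp":[0,0,0],"angular":[0,0,0]},{"dp":[0,0,0],"angular":[0,0,0]}]' 0.4 && python3 -m crank '[{"dp":[0,0,0.3],"angular":[0,0,0]},{"dp":[0,0,0.6],"angular":[0,0,0]},{"dp":[0,0,0.9],"angular":[0,0,0]},{"dp":[0,0,0.9],"angular":[0,0,0]},{"dp":[0,0,0.9],"angular":[0,0,0]},{"dp":[0,0,0.9],"angular":[0,0,0]},{"dp":[0,0,0.5],"angular":[0,0,0]},{"dp":[0,0,0],"angular":[0,0,0]},{"dp":[0,0,0],"angular":[0,0,0]},{"dp":[0,0,0],"angular":[0,0,0]},{"dp":[0,0,0],"angular":[0,0,0]}]'
python3 -c "
from h import *
pose(); s=vision.snapshot('side'); P=cloud(s); a=vision.snapshot('scene')
cv2.imwrite('pics/end.png',np.hstack([a['image'][80:400,200:520],s['image'][80:400,160:480]]))
m=(abs(P[...,0]-.583)<.09)&(abs(P[...,1]-.037)<.15)&(s['image'][...,2]<110)&(P[...,2]>.06)&(P[...,2]<.12)
print(np.percentile(P[m][:,2],[25,50,75,95]))"
```

```text
t: 17.5
tcp_pos: [0.4513, 0.0159, 0.0642]
tool_rot: [0.657, 0.754, 0.004, 0.003]
force: [-0.2, 1.2, 1.0]
finger_gap: 0.599
gripper_force: 0.0
t: 18.6
tcp_pos: [0.4503, 0.0159, 0.2134]
tool_rot: [0.657, 0.754, 0.003, 0.002]
force: [0.4, 0.6, -1.0]
finger_gap: 0.602
gripper_force: 0.0
t 18.6 tcp [450.3  15.9 213.4] y-yaw 7.9 z [ 0.007  0.002 -1.   ] F [ 0.4  0.6 -1. ] gap 0.602 g 0.0 q [-0.22  0.35  1.9   0.    0.89 -0.36]
[0.07178829 0.07322424 0.07447546 0.07627998]
```

View pics/end.png

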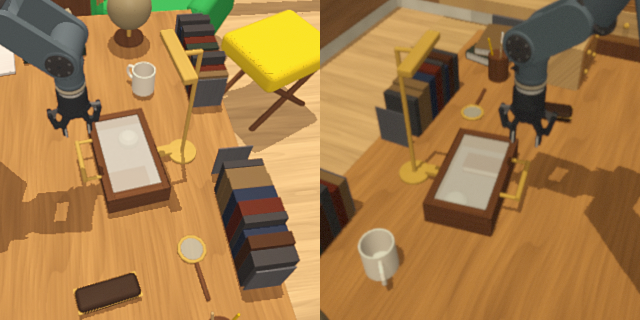

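The lid is flat and shut at (130,160) in the left crop, the gripper is clear of it, and the dome, mug, lens and spectacle case are in place.

```bash
python3 -c "
from station import order
print(order.sign_off())"
```

```text
the job is handed in; nothing more can be done
None
```

The book lies flat in the empty half of the case, the lid is shut and let go, and the job is handed in (about 19 s of the 72 s used); the sign-off gave no verdict.

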